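Reload the comb carrier with finned wax patterns and lock it

ROBOT

A 6-joint arm with a two-finger parallel gripper is mounted at the origin on the work surface. World frame = base frame: x ahead of the robot, y to its left, z up, the work surface at z = 0. Lengths are in m, angles in rad, forces in N, time in s.
With the tool pointing down it reaches from about 0.25 to 0.775 m from the base axis. Payload 4 kg.
Tool frame: the origin (TCP) lies on the centre line of the jaws, within the pads' length; the fingertips stand 25 mm ahead of it and the grasp point (between the pads) lies 6 mm ahead of it; z points along the fingers, y is the line along which they close (so a half turn about z gives the same grasp; the last joint's range is limited). The gripper opens to 94 mm and grips with 3 to 60 N. Pads are 16 mm wide; open, the fingers measure 119 mm over their backs; the gripper's body (75 mm by 177 mm) begins 78 mm behind the grasp point.
Start: joints at [1.083, 0.087, 1.371, -0, 1.684, -0.103], TCP at [0.206, 0.51, 0.231] pointing down, gripper open.
Joint ranges: [-3.1, 3.1], [-0.76, 2.03], [0.27, 2.55], [-1.08, 4.22], [0.17, 2.65], [-2.57, 2.57]. Speed limits (rad/s): [2.79, 2.79, 3.14, 3.14, 3.14, 3.14].

INTERFACE

Orientations are given as [roll, pitch, yaw] about the fixed x, y, z axes, in that order (R = Rz(yaw) Ry(pitch) Rx(roll)).
In Python, from bench import sensors, optics, ticket gives the robot as it stands.
- The arm moves only by the tool send_rows, never from a script. Its argument "rows" is a list of rows, each a list of 6 numbers: the shift along the world's x, y, z in mm, then the turn, a rotation vector about the world's x, y, z in rad. In form: [[x, y, z, wx, wy, wz], ...]. A call has 1 to 8 rows; each row shifts and turns the commanded pose from where the row before left it; what a row does not reach is not made up. A row lasts 1/12 s, in which the tool goes at most 41.7 mm and 7.16 degrees, less where a joint would pass 70% of its speed; a pose out of reach is approached as far as the arm can. A call is refused whole if a number of a shift passes 41.7 or a number of a turn 0.125, either way. A call with a gripper value outside its range is refused whole. "grip" is the finger opening in mm, from 0 to 94, set as the call begins (left out, the last holds). The fingers move at their own pace and stop on an object; the grip force is fixed at half the most. Time passes only in rows, so rows that do not move let the fingers close. It gives the time, the measured TCP pose, the force, the opening and the grip force at its end, in the units of the state.
- sensors.get_obs(): the state, without advancing time (a new reading comes with each control period).
- optics.snapshot(name): name is "side" or "top" or "wrist"; returns the picture (384x512x3 uint8, red, green, blue); there is no depth.
- optics.camera_model(name): a dict with "vertical_fov" (degrees; the focal length in pixels is half the picture's height over the tangent of half this angle, whatever the lens; pixels are square), "cx", "cy" (the principal point, pixels), "R" (3x3) and "t" (3): a world point X has camera coordinates R X + t. Camera axes: x right, y down, z forward; pixel columns grow to the right and rows downward; lengths in m; the calibration is good to about 2 mm. The wrist camera is an equidistant fisheye: a pixel r from the principal point sees the ray r / f radians off the axis. A picture is of the moment at which its call begins: read the wrist's pose just before it. camera_model takes no time and is no camera call; for the wrist camera it gives the pose at the moment of the call.
- ticket.close_job(): hands the job in; it is judged then, once.
The state is a dict: "time": time; "joint_positions": joint angles; "qvel": joint speeds; "joint_torque": joint torques, N m; "tool_pos": TCP position; "ee_rot": TCP orientation; "wrist_force": force on the tool from outside, world axes, zero at the start; "wrist_torque": the same for the moment, N m; "width": finger opening in m; "finger_force": force on a finger pad.
Only numpy, scipy, OpenCV 4.12 (cv2) and the standard library are available. Lean on these libraries where they do the work, as an engineer would, in place of code of your own. Each camera call takes 0.05 s, during which the arm holds its last target. There are 200 camera calls.

TASK

Get the cream wax patterns ready for transport: slide the carrier's red lock knob all the way to its open stop, lift any green trial pieces out of the comb carrier and stand them upright on the floor of the blue tray, and seat every cream pattern from the tray in a bay of the carrier, fins down between the carrier's fins and fully home, one to a bay, in any bays. When all that is done, slide the lock knob all the way to its locked stop so that the tabs cover the patterns; leave the jar, bowl and spatula where they are.

Things in the scene. Friction and masses are not known exactly. Their poses are not given: they have to be found in the camera images.
- carrier: comb carrier, fixed. Origin: on the bench under the middle of its six bays, z up. Aluminium base 140 (x) by 270 mm (y -98 to 172), top z = 10 mm. Two rows of bays at x = -36 and 36 mm, y = -60, 0, 60 mm. Blue dividers 10 mm thick along x at y = -90, -30, 30, 90 mm, top z = 34 mm. Centre rail x -8.5 to 8.5 mm, top z = 35 mm. Outer lips, inner face |x| = 63.5 mm, top z = 20 mm.
- bay1 (a point): floor centre of a bay (carrier x -36, y -60, z 10 mm), axes as the carrier's; any pattern fits any bay. Three dark steel fins 3 mm thick, round tops 15.5 mm over this floor, run along x at y = -12, 0, 12 mm from here. A pattern is home with its origin at this point, fin tips on the floor, its x along the carrier's x either way round; play 2.5 mm each way in x and y.
- bay2 (a point): a bay, same layout as bay1, at carrier x = -36, y = 0 mm.
- bay3 (a point): a bay, same layout as bay1, at carrier x = -36, y = 60 mm.
- bay4 (a point): a bay, same layout as bay1, at carrier x = 36, y = -60 mm.
- bay5 (a point): a bay, same layout as bay1, at carrier x = 36, y = 0 mm.
- bay6 (a point): a bay, same layout as bay1, at carrier x = 36, y = 60 mm.
- lock (a joint): yellow lock strip over the centre rail, slides along the carrier's y. 0 = open stop, 0.030 m = locked stop (+y); friction about 2 N, stays where left. Its three cross tabs (12 mm wide, out to |x| = 17 mm, z 37 to 41 mm) stand over dividers when open; locked, over the bays' inner edges, 3 mm above patterns that are home: they bar empty bays and strike high patterns. Starts locked or part way.
- lock_knob (a point): centre of the top face of the red lock knob on the strip, 16 (x) by 20 (y) mm, from carrier z = 42 to 78 mm. Lies at carrier x = 0, y = 115 mm + lock value; axes as the carrier's. Slide it towards the carrier's -y to open, +y to lock.
- tray: blue plastic tray, fixed, 260 (x) by 200 (y) by 28 mm high, walls and floor 5 mm thick. Origin: centre of its underside.
- pattern1: cream wax pattern like a small heat sink, 60 g. Origin: centre of the fin tips, z up. Plate 50 (x) by 44 (y) mm, z 18 to 24 mm. Under it four fins down to z = 0, each 4 mm thick, running the full 50 mm along x, at y = -18, -6, 6, 18 mm. On top the feed gate to grip: block 26 (x) by 14 (y) mm, z 24 to 60 mm. Same after half a turn. Starts upright in the tray, yaw any within 0.7. None if absent.
- pattern2: another wax pattern, the same as pattern1; may be absent.
- pattern3: another wax pattern, the same as pattern1; may be absent.
- pattern4: another wax pattern, the same as pattern1; may be absent.
- pattern5: another wax pattern, the same as pattern1; may be absent.
- trial1: dark green wax trial piece, the same shape, size and origin as pattern1; starts home in a bay of the carrier, under the lock if locked. May be absent (one or two trial pieces are there).
- trial2: another green trial piece, the same as trial1; may be absent.
- jar: bystander: closed amber glass jar, 60 mm across, 75 mm tall, beyond the work; origin at the centre of its underside.
- bowl: bystander: white bowl, 80 mm across, 45 mm tall; origin at the centre of its underside.
- spatula: bystander: wax spatula lying on the bench to the robot's right, outside the work; origin near its middle, x along it.
There are look-alikes about, which are no part of the job. Leave any pink or purple look-alike of the pattern3 alone.

How it is judged:
On the way, in this order (a step that is already met when the one before it is completed fails the run):
1. the lock stands at its open stop (within 2.5 mm) (value of joint lock below 0.0025 m), for 0.2 s.
2. every cream pattern present is fully home in a bay and every green trial piece stands in the tray (x of pattern1 in the frame of carrier between -0.06 and 0.06 m and y of pattern1 in the frame of carrier between -0.08 and 0.08 m and z of pattern1 in the frame of carrier between 0.007 and 0.0125 m and angle between each of pattern1, pattern2, pattern3, pattern4, pattern5's own z axis and vertical below 0.07 rad and x of pattern2 in the frame of carrier between -0.06 and 0.06 m and y of pattern2 in the frame of carrier between -0.08 and 0.08 m and z of pattern2 in the frame of carrier between 0.007 and 0.0125 m and x of pattern3 in the frame of carrier between -0.06 and 0.06 m and y of pattern3 in the frame of carrier between -0.08 and 0.08 m and z of pattern3 in the frame of carrier between 0.007 and 0.0125 m and x of pattern4 in the frame of carrier between -0.06 and 0.06 m and y of pattern4 in the frame of carrier between -0.08 and 0.08 m and z of pattern4 in the frame of carrier between 0.007 and 0.0125 m and x of pattern5 in the frame of carrier between -0.06 and 0.06 m and y of pattern5 in the frame of carrier between -0.08 and 0.08 m and z of pattern5 in the frame of carrier between 0.007 and 0.0125 m and x of trial1 in the frame of tray between -0.125 and 0.125 m and y of trial1 in the frame of tray between -0.095 and 0.095 m and z of trial1 in the frame of tray between 0.002 and 0.01 m and angle between each of trial1, trial2's own z axis and vertical below 0.1 rad and x of trial2 in the frame of tray between -0.125 and 0.125 m and y of trial2 in the frame of tray between -0.095 and 0.095 m and z of trial2 in the frame of tray between 0.002 and 0.01 m), for 0.2 s.
3. the lock stands at its locked stop (within 2.5 mm) (value of joint lock above 0.0275 m), for 0.2 s.
At the end, for the whole second after the job is handed in: Every cream pattern is home in a carrier bay: upright (0.07 rad), fins interlaced, fin tips on the base (2.5 mm). Every green trial piece stands upright (0.1 rad) on the tray floor. All at rest; lock within 2.5 mm of its locked stop (all of step 2 and value of joint lock above 0.0275 m and linear speed of each of pattern1, pattern2, pattern3, pattern4, pattern5, trial1, trial2 below 0.03 m/s); the robot touches nothing.
It fails at once if the jar is shifted by more than 40 mm (distance of jar from where it was at the start of the episode above 0.04 m).
It fails at once if the bowl is shifted by more than 40 mm (distance of bowl from where it was at the start of the episode above 0.04 m).
It fails at once if the spatula is shifted by more than 40 mm (distance of spatula from where it was at the start of the episode above 0.04 m).
Of pattern1, pattern2, pattern3, pattern4, pattern5 only 3 to 5 are there at a start; the rules pass over those that are not, and their reading is None.
Of trial1, trial2 only 1 to 2 are there at a start; the rules pass over those that are not, and their reading is None.
At some moment in a run one of pattern1, pattern2, pattern3, pattern4, pattern5, trial1, trial2 may be knocked a few centimetres aside while the robot is not near it.
It also fails if it takes over 210 s, if anything falls off the work surface, if the arm or the gripper's body presses on something with over 40 N, if the wrist force passes 120 N, or if a joint passes its speed limit or range.

## Working session

There is one attempt and no reset: what is moved stays moved. The work goes in short steps, Python scripts to look and compute and a tool call to move; the robot and the scene stay as the last step left them, time stands still between calls to the robot, and variables do not carry over. Pictures are saved under pics/ and viewed, at most 14 in all, crops included, and the job is handed in when it is done.

Besides the shell and the picture viewer there is one more tool, called after ">>>" as name(argument=value, ...) on one line, values as JSON. send_rows: Moves the arm, as the interface text tells. Its arguments: {"type":"object","properties":{"rows":{"type":"array"},"grip":{"type":"number"}},"required":["rows"]}

```bash
mkdir -p pics; ls; python3 - <<'E'
from bench import sensors, optics, ticket
import cv2, numpy as np
print(sensors.get_obs())
for n in ("side","top","wrist"):
    m=optics.camera_model(n); print(n,m)
    im=optics.snapshot(n); cv2.imwrite(f"pics/{n}0.png",im[:,:,::-1])
a=[cv2.imread(f"pics/{n}0.png") for n in("top","side")]
E
```

```text
pics
{'time': 0.0, 'joint_positions': array([ 1.08287886e+00,  8.79085589e-02,  1.37222633e+00, -1.40760996e-05,
        1.68357507e+00, -1.03090712e-01]), 'qvel': array([-4.37963424e-04,  3.31548016e-04, -6.52355401e-05, -2.20252225e-04,
        9.26174426e-04, -1.71775929e-04]), 'joint_torque': array([-1.79577869e-04, -3.40177310e+01, -3.02425039e+01,  7.19224149e-02,
        3.29249678e-02, -1.76802346e-04]), 'tool_pos': array([0.20624517, 0.50934409, 0.22934365]), 'ee_rot': array([-3.13948515e+00, -2.03972362e-04,  2.75676411e+00]), 'wrist_force': array([-0.40345516, -0.48870521, -0.11814872]), 'wrist_torque': array([-0.00312624,  0.02000527,  0.01375481]), 'finger_force': 0.0, 'width': 0.09425032986075638}
side {'vertical_fov': 51.48176534439046, 'cx': 253.2161922655383, 'cy': 189.41419212586337, 'R': array([[ 0.96758061, -0.25182383,  0.01930075],
       [-0.11275445, -0.49908674, -0.859185  ],
       [ 0.22599601,  0.8291545 , -0.51130091]]), 't': array([-0.59191523,  0.09787781,  1.10398483])}
top {'vertical_fov': 45.06908213044064, 'cx': 255.73770173390795, 'cy': 195.82987924349572, 'R': array([[-0.01455679, -0.99987298, -0.006491  ],
       [-0.98244616,  0.01550991, -0.18590047],
       [ 0.18597753,  0.00367095, -0.98254714]]), 't': array([-0.06884172,  0.62136964,  1.16798548])}
wrist {'vertical_fov': 65.70646984690485, 'cx': 253.60663145165162, 'cy': 189.76047065438505, 'R': array([[ 0.3759792 ,  0.92662193, -0.00338188],
       [ 0.88835192, -0.35940813,  0.2857563 ],
       [ 0.26357258, -0.11044272, -0.95829635]]), 't': array([-0.54828222, -0.02978999,  0.39388587])}
```

View pics/top0.png

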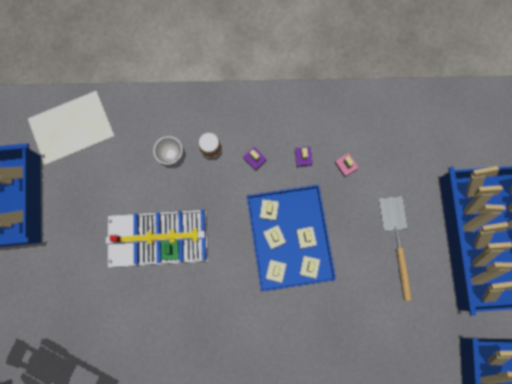

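View pics/side0.png

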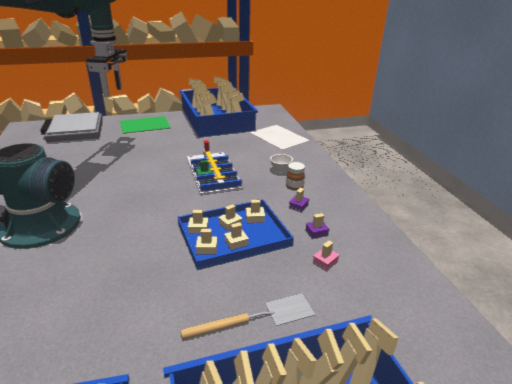

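The top view shows the carrier at about (155,238), with the knob at (115,239) and one green piece at (170,250). The tray is centred near (290,238) and holds five cream patterns. The purple and pink look-alikes sit outside the tray at about (255,158), (304,156) and (347,164). Next I'll measure these from the top view.

```bash
cat > h.py <<'E'
import numpy as np, cv2
from bench import sensors, optics
def f_of(m): return 192/np.tan(np.radians(m["vertical_fov"])/2)
def rays(m,uv,fish):
    uv=np.atleast_2d(np.asarray(uv,float)); f=f_of(m)
    d=(uv-[m["cx"],m["cy"]])/f
    if fish:
        th=np.linalg.norm(d,axis=1,keepdims=True)+1e-9
        d=np.hstack([d/th*np.sin(th),np.cos(th)])
    else: d=np.hstack([d,np.ones((len(d),1))])
    R=np.array(m["R"]); return -R.T@np.array(m["t"]), d@R
def cast(m,uv,z,fish):
    c,d=rays(m,uv,fish); return c+d*((z-c[2])/d[:,2])[:,None]
def proj(m,X,fish):
    P=np.atleast_2d(X)@np.array(m["R"]).T+np.array(m["t"]); f=f_of(m)
    if fish:
        r=np.linalg.norm(P[:,:2],axis=1,keepdims=True)+1e-9
        q=P[:,:2]/r*np.arctan2(r,P[:,2:])
    else: q=P[:,:2]/P[:,2:]
    return q*f+[m["cx"],m["cy"]]
def snap(n,save=None):
    m=optics.camera_model(n); im=optics.snapshot(n)
    if save: cv2.imwrite("pics/"+save,im[:,:,::-1])
    return m,im
RANGES={"cream":((14,40,120),(34,170,255)),"green":((45,100,30),(80,255,255)),"red":((172,120,60),(180,255,255)),
 "yellow":((20,190,120),(35,255,255)),"blue":((100,150,60),(125,255,255))}
def mask(im,c):
    hsv=cv2.cvtColor(im,cv2.COLOR_RGB2HSV); lo,hi=RANGES[c]; k=cv2.inRange(hsv,lo,hi)
    if c=="red": k|=cv2.inRange(hsv,(0,150,60),(6,255,255))
    return k
def blobs(k,amin):
    cs,_=cv2.findContours(k,cv2.RETR_EXTERNAL,cv2.CHAIN_APPROX_NONE)
    return [c for c in cs if cv2.contourArea(c)>=amin]
E
python3 - <<'E'
from h import *
im=cv2.imread("pics/top0.png")[:,:,::-1].copy(); m=optics.camera_model("top")
hsv=cv2.cvtColor(im,cv2.COLOR_RGB2HSV)
for n,(u,v) in dict(plate=(271,206),gate=(269,211),green=(170,255),red=(115,239),yel=(165,238),blue=(290,215),base=(122,255)).items(): print(n,hsv[v,u])
for c,z,a in (("cream",.029,60),("green",.034,40),("red",.078,10),("blue",.028,2000)):
    for b in blobs(mask(im,c),a):
        M=cv2.moments(b); uv=(M["m10"]/M["m00"],M["m01"]/M["m00"])
        if c=="cream" and not(245<uv[0]<335 and uv[1]>180): continue
        P=cast(m,uv,z,False)[0]; print(c,np.round(uv,1),cv2.contourArea(b),np.round(P,4))
        if c in("blue","cream"): 
            box=cv2.boxPoints(cv2.minAreaRect(b)); W=cast(m,box,z,False)[:,:2]; print(np.round(W,3).tolist())
E
```

```text
plate [ 30  62 185]
gate [ 29  64 176]
green [ 67 140 113]
red [  1 200 163]
yel [ 25 138 181]
blue [109 186 178]
base [120   4 201]
cream [310.9 265.9] 69.0 [ 0.4354 -0.2208  0.029 ]
[[0.423, -0.207], [0.452, -0.215], [0.447, -0.234], [0.418, -0.226]]
cream [307.4 235.9] 80.0 [ 0.5148 -0.2142  0.029 ]
[[0.529, -0.201], [0.532, -0.223], [0.5, -0.227], [0.497, -0.205]]
cream [274.7 235.5] 70.0 [ 0.5172 -0.1271  0.029 ]
[[0.528, -0.112], [0.535, -0.131], [0.506, -0.142], [0.499, -0.124]]
cream [268.9 207.8] 105.5 [ 0.5922 -0.1133  0.029 ]
[[0.608, -0.1], [0.608, -0.13], [0.572, -0.129], [0.573, -0.1]]
green [169.3 250. ] 242.5 [0.4825 0.1528 0.034 ]
red [114.3 238.3] 25.0 [0.5114 0.2862 0.078 ]
blue [290.3 237.8] 6802.0 [ 0.5104 -0.1687  0.028 ]
[[0.626, -0.053], [0.655, -0.253], [0.401, -0.282], [0.374, -0.089]]
blue [472.  248.9] 2340.5 [ 0.4737 -0.649   0.028 ]
[[0.696, -0.604], [0.714, -0.736], [0.321, -0.749], [0.305, -0.624]]
```

View pics/wrist0.png

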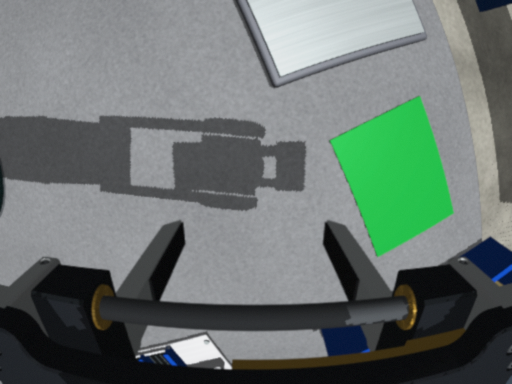

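The wrist picture shows the fingertips at about (180,225) and (325,225). The area above row 220 is unobstructed, so I'll move to look at the carrier from there.

>>> send_rows(rows=[[28,-25,1.5,0,0,0.0275],[28,-25,1.5,0,0,0.0275],[28,-25,1.5,0,0,0.0275],[28,-25,1.5,0,0,0.0275],[28,-25,1.5,0,0,0.0275],[28,-25,1.5,0,0,0.0275],[28,-25,1.5,0,0,0.0275]])

```text
time: 0.73
tool_pos: [0.4034, 0.3333, 0.2408]
ee_rot: [-3.141, -0.0, 2.951]
wrist_force: [0.2, 0.3, 0.7]
width: 0.0937
finger_force: 0.0
```

>>> send_rows(rows=[[28,-25,1.5,0,0,0.0275],[28,-25,1.5,0,0,0.0275],[28,-25,1.5,0,0,0.0275],[28,-25,1.5,0,0,0.0275],[28,-25,1.5,0,0,0.0275],[28,-25,1.5,0,0,0.0275],[28,-25,1.5,0,0,0.0275],[0,0,0,0,0,0]])

```text
time: 1.4
tool_pos: [0.6022, 0.1545, 0.2495]
ee_rot: [-3.139, -0.0, 3.136]
wrist_force: [-0.8, -0.1, -0.7]
width: 0.0936
finger_force: 0.0
```

```bash
python3 - <<'E'
from h import *
o=sensors.get_obs(); print(o["tool_pos"],o["ee_rot"],o["wrist_force"])
m,im=snap("wrist","w1.png"); print(m)
import json; json.dump({k:np.array(v).tolist() for k,v in m.items()},open("m1.json","w"))
E
```

```text
[0.60224095 0.15446016 0.24950363] [-3.13857025e+00 -2.94881340e-04  3.13558820e+00] [-0.80449923 -0.06732419 -0.68660903]
{'vertical_fov': 65.70646984690485, 'cx': 253.60663145165162, 'cy': 189.76047065438505, 'R': array([[ 0.00666262,  0.99996958, -0.00405673],
       [ 0.95842996, -0.00522851,  0.28527999],
       [ 0.2852501 , -0.00578881, -0.95843564]]), 't': array([-0.1569309 , -0.61149442,  0.24041529])}
```

View pics/w1.png

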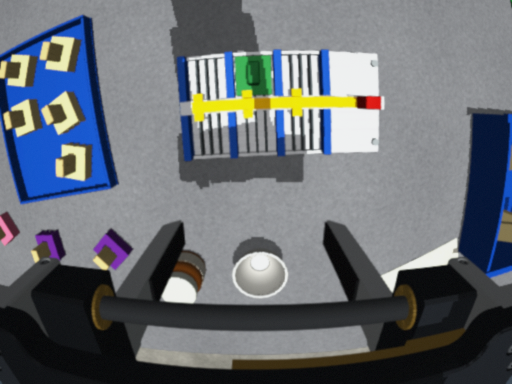

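The wrist view shows the whole carrier. The dividers are near u=183, 231, 278 and 326, and the knob is at (370,102). The yellow tabs, at about u=197, 248 and 296, stand part way. The green piece is at (255,73) and the five cream patterns are on the left. I'll look at a crop.

```bash
python3 - <<'E'
import cv2
im=cv2.imread("pics/w1.png")
cv2.imwrite("pics/w1c.png",cv2.resize(im[40:170,170:395],None,fx=3.5,fy=3.5,interpolation=cv2.INTER_NEAREST))
E
```

```text
(no output)
```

View pics/w1c.png

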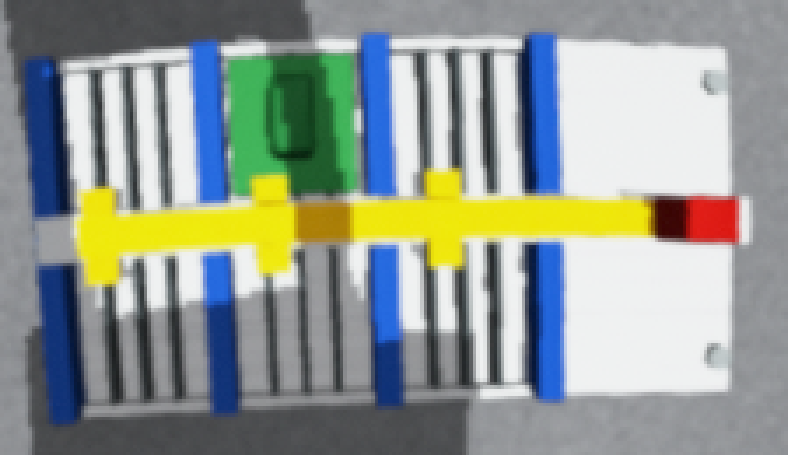

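The crop is sharp enough to fit the carrier pose from the fins, base corners and tabs.

```bash
python3 - <<'E'
from h import *; import json
from scipy.optimize import least_squares
m=json.load(open("m1.json"))
c=lambda u,v,z: cast(m,(u/3.5+170-.36,v/3.5+40-.36),z,True)[0][:2]
full=[((729,48),.01,(-.07,.172)),((730,390),.01,(.07,.172))]
tabs=[((98,188),-.017,-.09),((102,285),.017,-.09),((270,176),-.017,-.03),((274,272),.017,-.03),((442,170),-.017,.03),((445,267),.017,.03)]
fins=[((98,120),-.072),((130,120),-.06),((162,120),-.048),((424,120),.048),((457,120),.06),((489,120),.072),
((112,350),-.072),((146,350),-.06),((178,350),-.048),((273,350),-.012),((305,350),0),((337,350),.012),((433,350),.048),((463,350),.06),((495,350),.072)]
def loc(p,P): s,co=np.sin(p[2]),np.cos(p[2]); d=P-p[:2]; return np.array([co*d[0]+s*d[1],-s*d[0]+co*d[1]])
def res(p):
    r=[]
    for q,z,t in full: r+=list(loc(p,c(*q,z))-t)
    for q,x,y in tabs: r+=list(loc(p,c(*q,.041))-[x,y+p[3]])
    for q,y in fins: r.append(loc(p,c(*q,.0255))[1]-y)
    return np.array(r)*1000
s=least_squares(res,[.515,.15,0,.02]); print(s.x); print(np.round(s.fun,1))
# knob top outer face
print("knob",[np.round(loc(s.x,c(u,v,.078))*1000,1) for u,v in((687,198),(738,198),(687,241),(738,241))])
# patterns: gate tops/all cream blobs
im=cv2.imread("pics/w1.png")[:,:,::-1].copy()
hsv=cv2.cvtColor(im,cv2.COLOR_RGB2HSV)
for q in ((75,55),(60,50),(70,115),(60,110),(83,152),(70,161)): print(q,hsv[q[1],q[0]])
E
```

```text
[0.51801142 0.1553116  0.04225491 0.02053042]
[ 0.4  0.7 -1.1 -0.2  0.   0.5  0.4 -0.4  0.2  0.4 -0.3  0.1  0.2 -0.2
  0.3 -0.4  1.6  1.3  0.9 -1.3 -1.3 -1.6  1.   1.7  1.6  0.4  0.1 -0.3
 -1.  -1.8 -1.8]
knob [array([ -6.6, 125.9]), array([ -7.2, 144.3]), array([  7.5, 125.7]), array([  7.1, 144.2])]
(75, 55) [22 98 70]
(60, 50) [ 23 109  70]
(70, 115) [ 31  58 239]
(60, 110) [ 21 108  71]
(83, 152) [ 31  58 238]
(70, 161) [ 22 115  71]
```

Carrier: origin (0.518, 0.155), yaw 0.042, lock about 0.0205. The top-camera values agree. I'll grip the knob next.

>>> send_rows(rows=[[-22.5,34,-15,0,0,0.012],[-22.5,34,-15,0,0,0.012],[-22.5,34,-15,0,0,0.012],[-22.5,34,-15,0,0,0.012],[0,0,-30,0,0,0],[0,0,-25,0,0,0],[0,0,0,0,0,0]], grip=44)

```text
time: 2.03
tool_pos: [0.5069, 0.2905, 0.1326]
ee_rot: [-3.138, -0.011, -3.09]
wrist_force: [-0.6, 0.2, -0.4]
width: 0.0506
finger_force: 0.0
```

```bash
python3 - <<'E'
from h import *
o=sensors.get_obs(); print(o["tool_pos"],o["ee_rot"],o["width"])
m,im=snap("wrist","w2.png")
E
```

```text
[0.50689377 0.29050976 0.13259585] [-3.13774393 -0.01137528 -3.090288  ] 0.05059749396663526
```

View pics/w2.png

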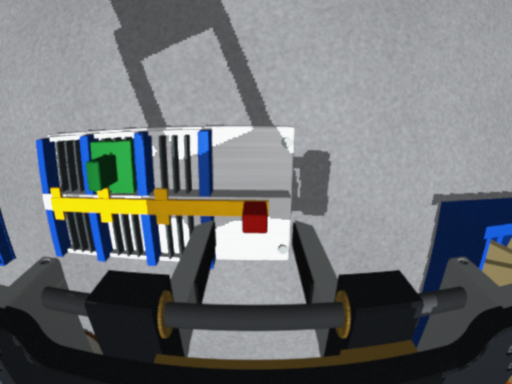

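The knob top is at (255,215), midway between the fingertips. I'll go down and grip.

>>> send_rows(rows=[[0,0,-20,0,0,0],[0,0,-20,0,0,0],[0,0,-15,0,0,0],[0,0,0,0,0,0],[0,0,0,0,0,0]])

```text
time: 2.5
tool_pos: [0.5124, 0.2904, 0.0852]
ee_rot: [3.141, 0.001, -3.094]
wrist_force: [-0.1, 0.3, -0.2]
width: 0.0442
finger_force: 0.0
```

>>> send_rows(rows=[[0,0,0,0,0,0],[0,0,0,0,0,0],[0,0,0,0,0,0],[0,0,0,0,0,0]], grip=10)

```text
time: 2.83
tool_pos: [0.5128, 0.2906, 0.0853]
ee_rot: [3.14, 0.002, -3.094]
wrist_force: [-0.8, 2.7, 1.8]
width: 0.0208
finger_force: 1.2
```

>>> send_rows(rows=[[0,0,0,0,0,0],[0.2,-5,0,0,0,0],[0.2,-5,0,0,0,0],[0.2,-5,0,0,0,0],[0.2,-4,0,0,0,0],[0,-1,0,0,0,0],[0,0,0,0,0,0]])

```text
time: 3.42
tool_pos: [0.5137, 0.2707, 0.0853]
ee_rot: [3.139, 0.002, -3.094]
wrist_force: [0.4, 4.5, 5.4]
width: 0.02
finger_force: 30.0
```

>>> send_rows(rows=[[0,-1,0,0,0,0],[0,-1,0,0,0,0],[0,0,0,0,0,0]])

```text
time: 3.67
tool_pos: [0.5136, 0.2705, 0.0853]
ee_rot: [3.136, 0.003, -3.093]
wrist_force: [0.2, 7.9, 5.3]
width: 0.0196
finger_force: 30.0
```

The knob stopped at y=0.2705, which is the open stop; the carrier model predicts 0.2703. I'll release it and go to the green piece at bay 2, around (0.482, 0.154).

>>> send_rows(rows=[[0,0,0,0,0,0],[0,0,0,0,0,0],[0,0,0,0,0,0],[0,0,20,0,0,0],[0,0,30,0,0,0],[0,0,30,0,0,0],[-10,-38,0,0,0,0],[-11,-38,0,0,0,0]], grip=44)

```text
time: 4.33
tool_pos: [0.4929, 0.192, 0.1657]
ee_rot: [-3.141, 0.004, -3.091]
wrist_force: [1.2, -1.4, -0.2]
width: 0.0438
finger_force: 0.0
```

>>> send_rows(rows=[[-11,-38,0,0,0,0],[0,0,0,0,0,0],[0,0,0,0,0,0]])

```text
time: 4.58
tool_pos: [0.4801, 0.1522, 0.1632]
ee_rot: [-3.141, -0.002, -3.097]
wrist_force: [0.8, -0.2, 0.9]
width: 0.0439
finger_force: 0.0
```

```bash
python3 - <<'E'
from h import *; import json
o=sensors.get_obs(); print(o["tool_pos"],o["ee_rot"],o["width"])
m,im=snap("wrist","w3.png"); json.dump({k:np.array(v).tolist() for k,v in m.items()},open("m3.json","w"))
E
```

```text
[0.48014817 0.15215788 0.16324069] [-3.14091759e+00 -1.57246903e-03 -3.09719191e+00] 0.04392300358442658
```

View pics/w3.png

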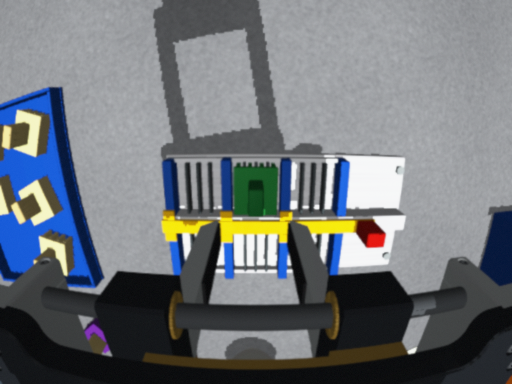

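The lock is open: the tabs stand over the dividers and the knob is at (371,235). The green gate is at (256,195), centred between the fingers. I'll grasp it and lift.

>>> send_rows(rows=[[2,2,-25,0,0,0],[0,0,-25,0,0,0],[0,0,-25,0,0,0],[0,0,-18,0,0,0],[0,0,-6,0,0,0],[0,0,0,0,0,0],[0,0,0,0,0,0]])

```text
time: 5.22
tool_pos: [0.4833, 0.157, 0.0652]
ee_rot: [3.142, -0.0, -3.092]
wrist_force: [0.7, 0.6, 0.4]
width: 0.0438
finger_force: 0.0
```

>>> send_rows(rows=[[0,0,0,0,0,0],[0,0,0,0,0,0],[0,0,0,0,0,0],[0,0,0,0,0,0],[0,0,0,0,0,0],[0,0,0,0,0,0]], grip=6)

```text
time: 5.72
tool_pos: [0.4833, 0.1562, 0.0656]
ee_rot: [3.142, 0.001, -3.094]
wrist_force: [0.0, 0.0, 1.7]
width: 0.0139
finger_force: 30.0
```

>>> send_rows(rows=[[0,0,10,0,0,0],[0,0,20,0,0,0],[0,0,30,0,0,0],[0,0,30,0,0,0],[0,0,30,0,0,0],[0,0,30,0,0,0],[0,0,30,0,0,0],[0,0,0,0,0,0]])

```text
time: 6.38
tool_pos: [0.4855, 0.1568, 0.2531]
ee_rot: [3.139, 0.013, -3.093]
wrist_force: [-0.2, 0.5, 0.5]
width: 0.0137
finger_force: 30.0
```

>>> send_rows(rows=[[11,-34.5,0,0,0,0],[11,-34.5,0,0,0,0],[11,-34.5,0,0,0,0],[11,-34.5,0,0,0,0],[11,-34.5,0,0,0,0],[11,-34.5,0,0,0,0],[11,-34.5,0,0,0,0],[11,-34.5,0,0,0,0]])

```text
time: 7.05
tool_pos: [0.5708, -0.1214, 0.2441]
ee_rot: [3.141, -0.001, -3.094]
wrist_force: [0.4, 0.6, -0.7]
width: 0.0139
finger_force: 30.0
```

>>> send_rows(rows=[[11,-34.5,0,0,0,0],[11,-34.5,0,0,0,0],[0,0,0,0,0,0],[0,0,0,0,0,0]])

```text
time: 7.38
tool_pos: [0.5925, -0.1904, 0.243]
ee_rot: [3.14, -0.003, -3.097]
wrist_force: [-0.2, 0.7, -0.3]
width: 0.0137
finger_force: 30.0
```

```bash
python3 - <<'E'
from h import *; import json
o=sensors.get_obs(); print(o["tool_pos"],o["ee_rot"],o["width"])
m,im=snap("wrist","w4.png"); json.dump({k:np.array(v).tolist() for k,v in m.items()},open("m4.json","w"))
im=cv2.imread("pics/w4.png"); 
E
```

```text
[ 0.59251637 -0.19044084  0.24295111] [ 3.13975434e+00 -2.93573619e-03 -3.09658616e+00] 0.013682208385458383
```

View pics/w4.png

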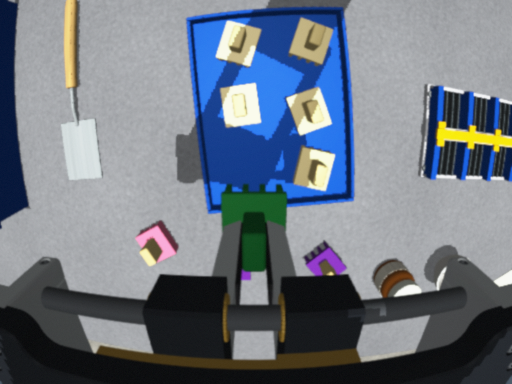

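The free slot in the tray is at about (240,168), and the five cream patterns are at (239,43), (311,42), (240,105), (310,111) and (316,168). I'll compute the poses.

```bash
cat >> h.py <<'E'
def hole(m,im,z=.029):
    """poses of cream plates on the tray: not-blue blobs inside the tray, cast to plate-top plane"""
    hsv=cv2.cvtColor(im,cv2.COLOR_RGB2HSV)
    k=cv2.inRange(hsv,(10,30,45),(38,200,255)); k=cv2.morphologyEx(k,cv2.MORPH_CLOSE,np.ones((5,5),np.uint8))
    out=[]
    for b in blobs(k,400):
        W=cast(m,b.reshape(-1,2),z,True)[:,:2]
        (c,(w,h),a)=cv2.minAreaRect((W*1000).astype(np.float32)); 
        if not .36<c[0]/1000<.67 or not -.3<c[1]/1000<-.03 or not 38<min(w,h)<56: continue
        if w<h: w,h,a=h,w,a-90
        a=np.radians(a); a=(a+np.pi/2)%np.pi-np.pi/2
        M=cv2.moments(b); out.append((np.round([M["m10"]/M["m00"],M["m01"]/M["m00"]]),np.round(c,1),round(w,1),round(h,1),round(a,3)))
    return out
E
python3 - <<'E'
from h import *; import json
m=json.load(open("m4.json")); im=cv2.imread("pics/w4.png")[:,:,::-1].copy()
for r in hole(m,im): print(*r)
print("slot",cast(m,(242,160),.03,True)); t=cast(m,[(189,15),(343,8),(353,198),(208,211)],.028,True); print(t)
E
```

```text
[311. 170.] [ 585.3 -115. ] 49.7 42.8 -0.161
[306. 108.] [ 512.2 -126.4] 49.2 42.4 0.411
[310.  41.] [ 424.3 -127.8] 52.3 43.2 -0.262
slot [[ 0.57926226 -0.20596951  0.03      ]]
[[ 0.39454739 -0.28028005  0.028     ]
 [ 0.37253069 -0.08678139  0.028     ]
 [ 0.62389537 -0.05409474  0.028     ]
 [ 0.65046172 -0.24926062  0.028     ]]
```

>>> send_rows(rows=[[0,-9,-30,0,0,0],[0,-9,-30,0,0,0],[0,0,-30,0,0,0],[0,0,-30,0,0,0],[0,0,-30,0,0,0],[0,0,-15,0,0,0],[0,0,0,0,0,0],[0,0,0,0,0,0]])

```text
time: 8.1
tool_pos: [0.5923, -0.205, 0.0794]
ee_rot: [3.14, -0.002, -3.092]
wrist_force: [0.2, 0.5, -0.0]
width: 0.014
finger_force: 30.0
```

>>> send_rows(rows=[[0,0,-8,0,0,0],[0,0,-5,0,0,0],[0,0,-4,0,0,0],[0,0,0,0,0,0],[0,0,0,0,0,0]])

```text
time: 8.52
tool_pos: [0.593, -0.2068, 0.0632]
ee_rot: [3.142, 0.0, -3.093]
wrist_force: [-0.3, 0.3, -0.8]
width: 0.014
finger_force: 30.0
```

>>> send_rows(rows=[[0,0,0,0,0,0],[0,0,0,0,0,0],[0,0,0,0,0,0],[0,0,0,0,0,0],[0,0,0,0,0,0]], grip=44)

```text
time: 8.93
tool_pos: [0.593, -0.2069, 0.0632]
ee_rot: [-3.142, 0.0, -3.093]
wrist_force: [0.4, 0.1, -0.1]
width: 0.0425
finger_force: 0.0
```

>>> send_rows(rows=[[0,0,10,0,0,0],[0,0,30,0,0,0],[0,0,35,0,0,0],[0,0,35,0,0,0],[0,25,35,0,0,0],[0,25,0,0,0,0],[0,0,0,0,0,0],[0,0,0,0,0,0]])

```text
time: 9.6
tool_pos: [0.5932, -0.1568, 0.2084]
ee_rot: [-3.14, 0.002, -3.091]
wrist_force: [-0.7, -0.8, -0.7]
width: 0.0437
finger_force: 0.0
```

```bash
sed -i 's/not 38<min(w,h)<56/not 30<min(w,h)<66/' h.py; python3 - <<'E'
from h import *; import json
o=sensors.get_obs(); print(o["tool_pos"],o["ee_rot"],o["width"])
m,im=snap("wrist","w5.png"); json.dump({k:np.array(v).tolist() for k,v in m.items()},open("m5.json","w"))
for r in hole(m,im): print(*r)
for b in blobs(mask(im,"green"),200): print(cv2.minAreaRect((cast(m,b.reshape(-1,2),.029,True)[:,:2]*1000).astype(np.float32)))
E
```

```text
[ 0.59322562 -0.15682467  0.20838062] [-3.14037700e+00  1.91773328e-03 -3.09147698e+00] 0.04367848146662114
[292. 172.] [ 585.4 -113.2] 50.8 43.6 -0.159
[292. 111.] [ 515.7 -121. ] 40.3 37.0 0.385
[209. 102.] [ 510.3 -210.3] 52.9 37.7 0.04
[288.  31.] [ 424.1 -127.6] 52.7 43.3 -0.269
((590.2225952148438, -207.4520721435547), (49.31686782836914, 42.406009674072266), 2.1593544483184814)
```

View pics/w5.png

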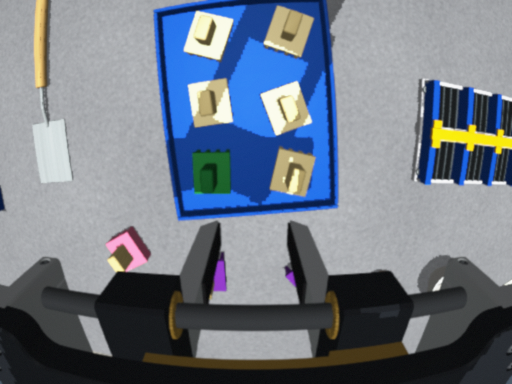

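The green piece is standing in the tray at (211,172) and all five creams are visible. I'll use a better mask: anything inside the tray that isn't blue.

```bash
cat >> h.py <<'E'
def pats(m,im,z=.029):
    hsv=cv2.cvtColor(im,cv2.COLOR_RGB2HSV); blue=cv2.inRange(hsv,(100,110,20),(128,255,255))
    big=max(blobs(cv2.morphologyEx(blue,cv2.MORPH_CLOSE,np.ones((3,3),np.uint8)),2000),key=cv2.contourArea)
    reg=np.zeros_like(blue); cv2.fillPoly(reg,[cv2.convexHull(big)],255); reg=cv2.erode(reg,np.ones((7,7)))
    k=reg&cv2.inRange(hsv,(8,12,40),(42,255,255)); k=cv2.morphologyEx(k,cv2.MORPH_OPEN,np.ones((3,3),np.uint8))
    out=[]
    for b in blobs(k,300):
        W=cast(m,b.reshape(-1,2),z,True)[:,:2]
        (c,(w,h),a)=cv2.minAreaRect((W*1000).astype(np.float32))
        if w<h: w,h,a=h,w,a-90
        a=np.radians(a); a=(a+np.pi/2)%np.pi-np.pi/2
        M=cv2.moments(b); out.append((np.round([M["m10"]/M["m00"],M["m01"]/M["m00"]]),np.round(c,1),round(w,1),round(h,1),round(a,3)))
    return out
E
python3 - <<'E'
from h import *; import json
m=json.load(open("m5.json")); im=cv2.imread("pics/w5.png")[:,:,::-1].copy()
for r in pats(m,im): print(*r)
C=-np.array(m["R"]).T@m["t"]; print("cam",C)
E
```

```text
[292. 172.] [ 585.7 -113.4] 50.4 43.9 -0.154
[286. 108.] [ 512.5 -125.6] 49.7 43.8 0.413
[210. 103.] [ 510.2 -210.5] 49.8 43.4 0.176
[208.  36.] [ 432.8 -216.3] 50.4 44.2 -0.241
[288.  31.] [ 423.9 -127.4] 52.3 43.7 -0.267
cam [ 0.50927729 -0.16117641  0.36289697]
```

All five plates measure 50 by 44 mm as expected. First up is pattern A at (512.5, -125.6), yaw 0.413.

>>> send_rows(rows=[[-20,8,-15,0,0,0.091],[-20,8,-15,0,0,0.091],[-20,8,-15,0,0,0.091],[-20.5,7.5,-15,0,0,0.09],[0,0,-20,0,0,0],[0,0,0,0,0,0],[0,0,0,0,0,0]])

```text
time: 10.23
tool_pos: [0.5111, -0.1265, 0.1249]
ee_rot: [3.139, -0.004, -2.732]
wrist_force: [-0.2, -0.1, 0.2]
width: 0.0441
finger_force: 0.0
```

```bash
python3 - <<'E'
from h import *
o=sensors.get_obs(); print(o["tool_pos"],o["ee_rot"],o["joint_positions"])
E
```

```text
[ 0.51108714 -0.12648354  0.12494917] [ 3.13870142 -0.00350278 -2.7318399 ] [-3.50117178e-01  8.36021462e-02  1.58587548e+00 -3.18281513e-04
  1.47664584e+00 -2.33063056e+00]
```

>>> send_rows(rows=[[1,1,-20,0,0,0],[0,0,-20,0,0,0],[0,0,-16,0,0,0],[0,0,-7,0,0,0],[0,0,0,0,0,0],[0,0,0,0,0,0]])

```text
time: 10.73
tool_pos: [0.5142, -0.1256, 0.0647]
ee_rot: [-3.141, 0.001, -2.731]
wrist_force: [0.4, -0.3, -0.0]
width: 0.0441
finger_force: 0.0
```

>>> send_rows(rows=[[0,0,0,0,0,0],[0,0,0,0,0,0],[0,0,0,0,0,0],[0,0,0,0,0,0],[0,0,0,0,0,0],[0,0,0,0,0,0]], grip=6)

```text
time: 11.23
tool_pos: [0.5136, -0.125, 0.0642]
ee_rot: [-3.141, 0.0, -2.73]
wrist_force: [-0.3, 0.1, 0.7]
width: 0.014
finger_force: 30.0
```

>>> send_rows(rows=[[0,0,10,0,0,0],[0,0,25,0,0,0],[0,0,30,0,0,0],[0,0,30,0,0,0],[0,0,0,0,0,0]])

```text
time: 11.65
tool_pos: [0.5169, -0.1263, 0.1669]
ee_rot: [-3.132, 0.01, -2.73]
wrist_force: [0.1, -0.3, -0.4]
width: 0.0137
finger_force: 30.0
```

>>> send_rows(rows=[[5,28,0,0,0,-0.046],[5,28,0,0,0,-0.046],[5,28,0,0,0,-0.046],[5,28,0,0,0,-0.046],[5,28,0,0,0,-0.046],[5,28,0,0,0,-0.046],[5,28,0,0,0,-0.046],[5,28,0,0,0,-0.046]])

```text
time: 12.32
tool_pos: [0.5532, 0.1003, 0.1586]
ee_rot: [3.142, -0.0, -3.101]
wrist_force: [-0.1, 0.0, -1.7]
width: 0.0138
finger_force: 30.0
```

>>> send_rows(rows=[[0,0,-20,0,0,0],[0,0,-20,0,0,0],[0,0,0,0,0,0],[0,0,0,0,0,0]])

```text
time: 12.65
tool_pos: [0.5522, 0.099, 0.1173]
ee_rot: [-3.142, -0.004, -3.098]
wrist_force: [0.3, -0.5, -0.9]
width: 0.0138
finger_force: 30.0
```

>>> send_rows(rows=[[5.5,-2,-10,0,0,0],[0,0,-12,0,0,0],[0,0,0,0,0,0],[0,0,0,0,0,0]])

```text
time: 12.98
tool_pos: [0.5584, 0.0965, 0.0959]
ee_rot: [3.142, -0.002, -3.099]
wrist_force: [-0.5, 1.0, -0.8]
width: 0.0141
finger_force: 30.0
```

```bash
python3 - <<'E'
from h import *
o=sensors.get_obs(); print(o["tool_pos"],o["ee_rot"])
m,im=snap("wrist"); cv2.imwrite("pics/w6.png",cv2.resize(im[120:270,150:400,::-1],None,fx=3,fy=3))
E
```

```text
[0.55843053 0.09648721 0.09592162] [ 3.14151444e+00 -2.04395052e-03 -3.09917166e+00]
```

View pics/w6.png

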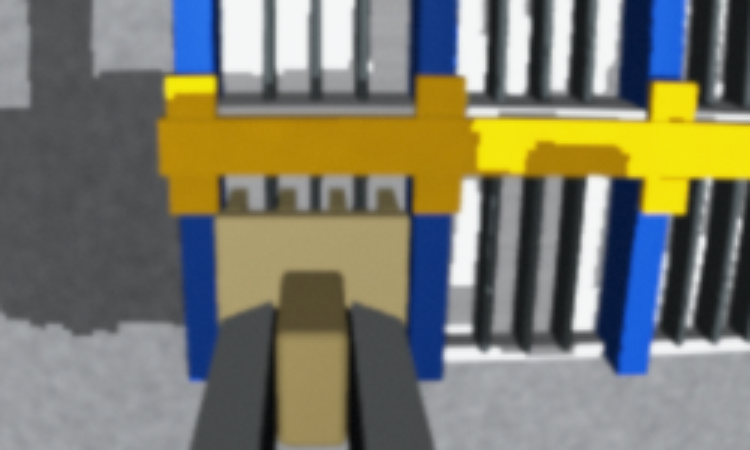

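The plate is centred between its dividers and its fins sit between the carrier fins. I'll lower it slowly.

>>> send_rows(rows=[[0,0,-7,0,0,0],[0,0,-7,0,0,0],[0,0,-6,0,0,0],[0,0,-4,0,0,0],[0,0,-2,0,0,0],[0,0,0,0,0,0],[0,0,0,0,0,0]])

```text
time: 13.62
tool_pos: [0.5589, 0.097, 0.0707]
ee_rot: [3.142, -0.0, -3.098]
wrist_force: [0.1, -0.5, 0.7]
width: 0.014
finger_force: 30.0
```

>>> send_rows(rows=[[0,0,-1.5,0,0,0],[0,0,0,0,0,0],[0,0,0,0,0,0]])

```text
time: 13.87
tool_pos: [0.5591, 0.097, 0.0696]
ee_rot: [3.142, 0.0, -3.098]
wrist_force: [-0.1, -1.2, -0.5]
width: 0.0136
finger_force: 30.0
```

>>> send_rows(rows=[[0,0,0,0,0,0],[0,0,0,0,0,0],[0,0,0,0,0,0],[0,0,0,0,0,0],[0,0,15,0,0,0],[0,0,35,0,0,0],[0,0,35,0,0,0],[0,0,35,0,0,0]], grip=40)

```text
time: 14.53
tool_pos: [0.5584, 0.0969, 0.1903]
ee_rot: [3.141, -0.001, -3.098]
wrist_force: [1.4, 0.2, 0.4]
width: 0.0399
finger_force: 0.0
```

>>> send_rows(rows=[[4,-31,3,0,0,0],[4,-31,3,0,0,0],[4,-31,3,0,0,0],[4,-31,3,0,0,0],[4,-31,3,0,0,0],[4,-31,3,0,0,0],[4,-31,2,0,0,0],[4,-31,0,0,0,0]])

```text
time: 15.2
tool_pos: [0.5912, -0.1527, 0.2102]
ee_rot: [-3.141, 0.001, -3.098]
wrist_force: [-0.3, -0.5, 0.3]
width: 0.0402
finger_force: 0.0
```

>>> send_rows(rows=[[0,0,0,0,0,0],[0,0,0,0,0,0],[0,0,0,0,0,0]])

```text
time: 15.45
tool_pos: [0.5908, -0.1507, 0.2092]
ee_rot: [3.141, -0.0, -3.099]
wrist_force: [1.0, 0.6, -0.9]
width: 0.0398
finger_force: 0.0
```

```bash
cat > look.py <<'E'
from h import *; import sys
o=sensors.get_obs(); print(o["tool_pos"],o["ee_rot"],"j6",o["joint_positions"][5])
m,im=snap("wrist",sys.argv[1])
for r in pats(m,im): print(*r)
for b in blobs(mask(im,"green"),200): 
    r=cv2.minAreaRect((cast(m,b.reshape(-1,2),.029,True)[:,:2]*1000).astype(np.float32)); 
    if r[0][1]<0 and r[0][0]<700: print("green",r)
E
python3 look.py w7.png
```

```text
[ 0.59083435 -0.15069139  0.20917905] [ 3.14066594e+00 -3.02845691e-04 -3.09860088e+00] j6 -1.9568033737352428
[286. 173.] [ 585.5 -113.1] 51.1 44.0 -0.159
[204. 105.] [ 510.3 -210.5] 49.6 43.5 0.184
[281.  33.] [ 423.8 -127.4] 51.8 43.8 -0.269
[218.  25.] [ 417.3 -199.4] 51.9 45.6 0.112
green ((590.1542358398438, -207.25851440429688), (50.841773986816406, 42.49388122558594), 2.8270039558410645)
```

The knock happened: one pattern is now at (417,-199), upright by size, and the rest haven't moved. Next is pattern B at (510.3,-210.5), yaw 0.18, bound for bay 5.

>>> send_rows(rows=[[-20,-15,-20,0,0,0.035],[-20,-15,-20,0,0,0.035],[-20,-15,-20,0,0,0.035],[-20,-15,-20,0,0,0.033],[0,0,-15,0,0,0],[0,0,0,0,0,0],[0,0,0,0,0,0]])

```text
time: 16.08
tool_pos: [0.5107, -0.2097, 0.114]
ee_rot: [3.14, -0.001, -2.959]
wrist_force: [-0.2, 0.3, -0.5]
width: 0.0399
finger_force: 0.0
```

>>> send_rows(rows=[[-0.5,-0.8,-20,0,0,0],[0,0,-20,0,0,0],[0,0,-9,0,0,0],[0,0,-3,0,0,0],[0,0,0,0,0,0],[0,0,0,0,0,0]])

```text
time: 16.58
tool_pos: [0.5115, -0.2119, 0.0637]
ee_rot: [-3.14, 0.002, -2.96]
wrist_force: [0.4, -0.3, 0.5]
width: 0.0398
finger_force: 0.0
```

>>> send_rows(rows=[[0,0,0,0,0,0],[0,0,0,0,0,0],[0,0,0,0,0,0],[0,0,0,0,0,0],[0,0,0,0,0,0],[0,0,0,0,0,0]], grip=6)

```text
time: 17.08
tool_pos: [0.5104, -0.2119, 0.0625]
ee_rot: [-3.142, 0.0, -2.961]
wrist_force: [0.0, -0.0, -0.5]
width: 0.0138
finger_force: 30.0
```

>>> send_rows(rows=[[0,0,10,0,0,0],[0,0,25,0,0,0],[0,0,30,0,0,0],[0,0,35,0,0,0],[0,0,15,0,0,0],[0,0,0,0,0,0]])

```text
time: 17.58
tool_pos: [0.5129, -0.2132, 0.1837]
ee_rot: [-3.135, 0.009, -2.96]
wrist_force: [0.0, -0.7, -0.1]
width: 0.0135
finger_force: 30.0
```

>>> send_rows(rows=[[4,33.5,0,0,0,-0.0126],[4,33.5,0,0,0,-0.0126],[4,33.5,0,0,0,-0.0126],[4,33.5,0,0,0,-0.0126],[4,33.5,0,0,0,-0.0126],[4,33.5,0,0,0,-0.0126],[4,33.5,0,0,0,-0.0126],[4,33.5,0,0,0,-0.0126]])

```text
time: 18.25
tool_pos: [0.5415, 0.0577, 0.1757]
ee_rot: [3.141, -0.003, -3.062]
wrist_force: [-0.4, -1.0, -0.8]
width: 0.0141
finger_force: 30.0
```

>>> send_rows(rows=[[4,33.5,0,0,0,-0.0126],[4,33.5,0,0,0,-0.0126],[4,33.5,0,0,0,-0.0126],[0,0,-15,0,0,0],[0,0,-20,0,0,0],[0,0,0,0,0,0],[0,0,0,0,0,0]])

```text
time: 18.83
tool_pos: [0.5527, 0.1564, 0.1396]
ee_rot: [-3.141, -0.006, -3.099]
wrist_force: [1.4, -1.0, -0.1]
width: 0.0138
finger_force: 30.0
```

>>> send_rows(rows=[[1,0.5,-20,0,0,0],[0,0,-18,0,0,0],[0,0,-8,0,0,0],[0,0,0,0,0,0],[0,0,0,0,0,0]])

```text
time: 19.25
tool_pos: [0.5556, 0.1568, 0.0968]
ee_rot: [3.141, 0.0, -3.1]
wrist_force: [-0.1, -0.0, -0.4]
width: 0.0137
finger_force: 30.0
```

```bash
python3 - <<'E'
from h import *
o=sensors.get_obs(); print(o["tool_pos"],o["ee_rot"])
m,im=snap("wrist"); cv2.imwrite("pics/w8.png",cv2.resize(im[120:270,130:380,::-1],None,fx=3,fy=3))
E
```

```text
[0.55558678 0.15679409 0.0968287 ] [ 3.14145899e+00  2.05170982e-05 -3.09967954e+00]
```

View pics/w8.png

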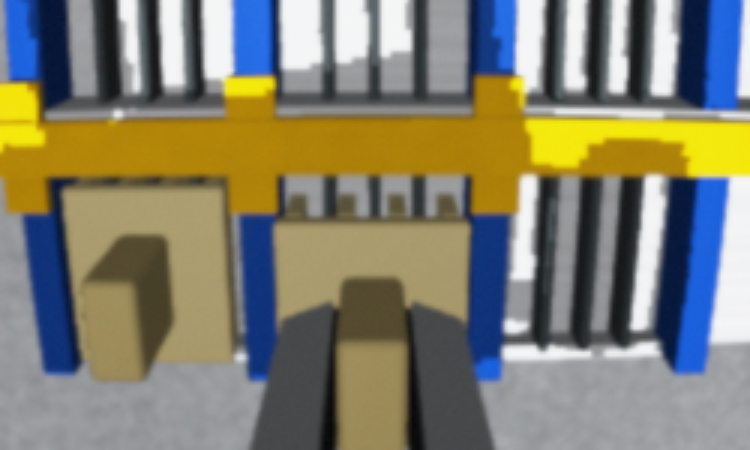

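Bay 4's pattern is seated, and this one is centred over bay 5. I'll lower it, release and go back.

>>> send_rows(rows=[[-0.8,0,-8,0,0,0],[0,0,-8,0,0,0],[0,0,-7,0,0,0],[0,0,-4,0,0,0],[0,0,-2.5,0,0,0],[0,0,0,0,0,0],[0,0,0,0,0,0]])

```text
time: 19.88
tool_pos: [0.5542, 0.157, 0.0675]
ee_rot: [-3.141, -0.001, -3.099]
wrist_force: [-3.1, -1.9, 4.5]
width: 0.0137
finger_force: 30.0
```

>>> send_rows(rows=[[0,0,0,0,0,0],[0,0,0,0,0,0],[0,0,0,0,0,0],[0,0,0,0,0,0],[0,0,15,0,0,0],[0,0,35,0,0,0],[0,0,35,0,0,0],[0,0,35,0,0,0]], grip=40)

```text
time: 20.55
tool_pos: [0.5542, 0.1571, 0.1874]
ee_rot: [-3.142, -0.002, -3.099]
wrist_force: [0.6, 0.3, -0.2]
width: 0.04
finger_force: 0.0
```

>>> send_rows(rows=[[6,-30,2,0,0,0],[6,-30,2,0,0,0],[6,-30,2,0,0,0],[6,-30,2,0,0,0],[6,-30,2,0,0,0],[6,-30,2,0,0,0],[6,-30,2,0,0,0],[6,-30,2,0,0,0]])

```text
time: 21.22
tool_pos: [0.6028, -0.0843, 0.2027]
ee_rot: [3.141, -0.0, -3.099]
wrist_force: [1.1, -0.5, -0.3]
width: 0.0403
finger_force: 0.0
```

>>> send_rows(rows=[[20,-24,2,0,0,0],[25,-24,2,0,0,0],[0,0,0,0,0,0],[0,0,0,0,0,0],[0,0,0,0,0,0]])

```text
time: 21.63
tool_pos: [0.6474, -0.1305, 0.2061]
ee_rot: [3.141, -0.001, -3.099]
wrist_force: [-0.4, 0.2, 0.6]
width: 0.0402
finger_force: 0.0
```

```bash
python3 look.py w9.png
```

```text
[ 0.64735679 -0.13048454  0.20614134] [ 3.14054133e+00 -1.28618721e-03 -3.09900581e+00] j6 -1.8983180463988023
[272. 125.] [ 586.9 -113.2] 49.6 43.6 -0.158
green ((591.4994506835938, -206.6069793701172), (48.201515197753906, 44.09121322631836), 1.403887391090393)
```

Pattern C is at (586.9,-113.2), yaw -0.158, bound for bay 6.

>>> send_rows(rows=[[-20,6,-25,0,0,-0.067],[-20,6,-25,0,0,-0.067],[-20.5,5.5,-25,0,0,-0.067],[0,0,-20,0,0,0],[0,0,0,0,0,0],[0,0,0,0,0,0],[0,0,0,0,0,0]])

```text
time: 22.27
tool_pos: [0.5884, -0.1131, 0.1143]
ee_rot: [-3.141, 0.004, 2.984]
wrist_force: [-0.0, -1.0, 0.1]
width: 0.0401
finger_force: 0.0
```

>>> send_rows(rows=[[-1,0,-20,0,0,0],[0,0,-20,0,0,0],[0,0,-9,0,0,0],[0,0,-3,0,0,0],[0,0,0,0,0,0],[0,0,0,0,0,0]])

```text
time: 22.77
tool_pos: [0.5873, -0.1136, 0.0614]
ee_rot: [-3.141, 0.003, 2.983]
wrist_force: [0.5, -0.2, 0.1]
width: 0.0399
finger_force: 0.0
```

>>> send_rows(rows=[[0,0,0,0,0,0],[0,0,0,0,0,0],[0,0,0,0,0,0],[0,0,0,0,0,0],[0,0,0,0,0,0],[0,0,0,0,0,0]], grip=6)

```text
time: 23.27
tool_pos: [0.5863, -0.1134, 0.0603]
ee_rot: [3.141, 0.001, 2.983]
wrist_force: [-0.2, 0.1, 1.9]
width: 0.0136
finger_force: 30.0
```

>>> send_rows(rows=[[0,0,10,0,0,0],[0,0,25,0,0,0],[0,0,30,0,0,0],[0,0,35,0,0,0],[0,0,15,0,0,0],[0,0,0,0,0,0],[0,0,0,0,0,0]])

```text
time: 23.85
tool_pos: [0.5866, -0.1135, 0.1761]
ee_rot: [-3.141, 0.003, 2.983]
wrist_force: [0.2, -0.0, -1.1]
width: 0.0136
finger_force: 30.0
```

>>> send_rows(rows=[[-3.5,33,0,0,0,0.02],[-3.5,33,0,0,0,0.02],[-3.5,33,0,0,0,0.02],[-3.5,33,0,0,0,0.02],[-3.5,33,0,0,0,0.02],[-3.5,33,0,0,0,0.02],[-3.5,33,0,0,0,0.02],[-3.5,33,0,0,0,0.02]])

```text
time: 24.52
tool_pos: [0.5562, 0.152, 0.1717]
ee_rot: [-3.141, -0.005, -3.139]
wrist_force: [-0.3, -0.4, -0.2]
width: 0.0139
finger_force: 30.0
```

>>> send_rows(rows=[[-3.5,33,0,0,0,0.02],[-3.5,33,0,0,0,0.02],[0,0,-10,0,0,0],[0,0,-25,0,0,0],[0,0,0,0,0,0],[0,0,0,0,0,0],[0,0,0,0,0,0]])

```text
time: 25.1
tool_pos: [0.5508, 0.2158, 0.139]
ee_rot: [-3.141, -0.002, -3.101]
wrist_force: [-0.4, 0.0, 0.9]
width: 0.0138
finger_force: 30.0
```

>>> send_rows(rows=[[0,1,-20,0,0,0],[0,0,-18,0,0,0],[0,0,-8,0,0,0],[0,0,0,0,0,0],[0,0,0,0,0,0],[0,0,0,0,0,0]])

```text
time: 25.6
tool_pos: [0.5521, 0.2176, 0.0955]
ee_rot: [3.141, 0.003, -3.1]
wrist_force: [-0.4, 0.2, -0.3]
width: 0.0137
finger_force: 30.0
```

>>> send_rows(rows=[[-0.8,-0.5,-8,0,0,0],[0,0,-8,0,0,0],[0,0,-7,0,0,0],[0,0,-4,0,0,0],[0,0,-3,0,0,0],[0,0,0,0,0,0],[0,0,0,0,0,0]])

```text
time: 26.18
tool_pos: [0.5497, 0.217, 0.0652]
ee_rot: [-3.141, -0.001, -3.1]
wrist_force: [-4.0, -1.5, 7.4]
width: 0.014
finger_force: 30.0
```

>>> send_rows(rows=[[0,0,0,0,0,0],[0,0,0,0,0,0],[0,0,0,0,0,0],[0,0,0,0,0,0],[0,0,15,0,0,0],[0,0,35,0,0,0],[0,0,35,0,0,0],[0,0,35,0,0,0]], grip=40)

```text
time: 26.85
tool_pos: [0.5498, 0.217, 0.1842]
ee_rot: [-3.141, -0.002, -3.1]
wrist_force: [0.4, -0.5, -0.1]
width: 0.0402
finger_force: 0.0
```

>>> send_rows(rows=[[-3,-36,2,0,0,0],[-3,-36,2,0,0,0],[-3,-36,2,0,0,0],[-3,-36,2,0,0,0],[-3,-36,2,0,0,0],[-3,-36,2,0,0,0],[-3,-36,2,0,0,0],[-3,-36,2,0,0,0]])

```text
time: 27.52
tool_pos: [0.5259, -0.0725, 0.1998]
ee_rot: [3.141, 0.0, -3.1]
wrist_force: [0.3, 0.4, 0.2]
width: 0.0398
finger_force: 0.0
```

>>> send_rows(rows=[[-3,-36,2,0,0,0],[-3,-36,2,0,0,0],[0,-20,0,0,0,0],[0,0,0,0,0,0],[0,0,0,0,0,0],[0,0,0,0,0,0]])

```text
time: 28.02
tool_pos: [0.5203, -0.1621, 0.2035]
ee_rot: [3.14, -0.0, -3.1]
wrist_force: [-0.5, 0.9, 0.6]
width: 0.04
finger_force: 0.0
```

```bash
python3 look.py w10.png
```

```text
[ 0.52033599 -0.16211435  0.20352359] [ 3.14045841e+00 -3.75017708e-04 -3.09971029e+00] j6 -2.0192087882159377
[294.  95.] [ 423.5 -124.2] 49.6 36.6 -0.265
[220.  83.] [ 416.4 -199.2] 50.5 42.5 0.105
green ((587.7658081054688, -207.5545196533203), (54.99545669555664, 42.209930419921875), 3.0236761569976807)
```

Pattern D's mask is clipped here, so I'll use the two earlier agreeing measurements: (423.7,-127.5), yaw -0.267, going to bay 1.

>>> send_rows(rows=[[-24,8.5,-20,0,0,-0.077],[-24,8.5,-20,0,0,-0.077],[-24,8.5,-20,0,0,-0.077],[-24.5,9,-20,0,0,-0.077],[0,0,-10,0,0,0],[0,0,0,0,0,0],[0,0,0,0,0,0]])

```text
time: 28.65
tool_pos: [0.4246, -0.1277, 0.1143]
ee_rot: [3.142, 0.001, 2.878]
wrist_force: [-0.3, -0.1, 0.7]
width: 0.0402
finger_force: 0.0
```

```bash
python3 look.py w11.png
```

```text
[ 0.42457369 -0.12771267  0.11429947] [3.14151221e+00 1.13118330e-03 2.87762578e+00] j6 -1.7272512392346837
[176. 212.] [ 416.  -198.1] 51.4 50.7 -1.437
[254. 199.] [ 422.3 -127.1] 56.9 43.6 -0.265
green ((581.02490234375, -204.14907836914062), (52.509613037109375, 49.19610595703125), 76.26441192626953)
```

View pics/w11.png

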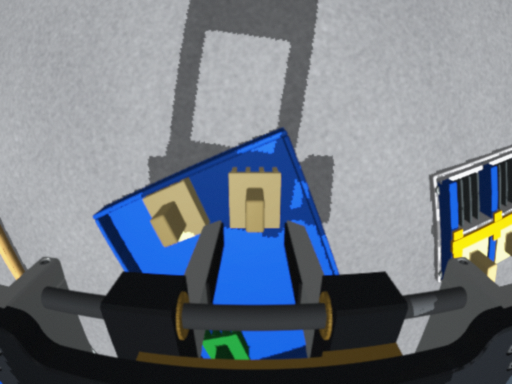

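Both remaining patterns stand upright, and D at (254,199) is aligned between the fingers. I'll grasp it.

>>> send_rows(rows=[[-1,0,-20,0,0,0],[0,0,-20,0,0,0],[0,0,-8,0,0,0],[0,0,-3,0,0,0],[0,0,0,0,0,0],[0,0,0,0,0,0]])

```text
time: 29.2
tool_pos: [0.4241, -0.1288, 0.0641]
ee_rot: [-3.141, 0.002, 2.875]
wrist_force: [0.7, -0.2, 0.2]
width: 0.04
finger_force: 0.0
```

>>> send_rows(rows=[[0,0,0,0,0,0],[0,0,0,0,0,0],[0,0,0,0,0,0],[0,0,0,0,0,0],[0,0,0,0,0,0],[0,0,0,0,0,0]], grip=6)

```text
time: 29.7
tool_pos: [0.4228, -0.1284, 0.0629]
ee_rot: [-3.142, 0.0, 2.875]
wrist_force: [1.0, 0.3, 0.9]
width: 0.0139
finger_force: 30.0
```

>>> send_rows(rows=[[0,0,10,0,0,0],[0,0,25,0,0,0],[0,0,30,0,0,0],[0,0,35,0,0,0],[0,0,15,0,0,0],[0,0,0,0,0,0],[0,0,0,0,0,0]])

```text
time: 30.28
tool_pos: [0.4232, -0.1285, 0.1789]
ee_rot: [-3.141, 0.002, 2.875]
wrist_force: [-0.3, 0.5, -1.3]
width: 0.0138
finger_force: 30.0
```

>>> send_rows(rows=[[7.6,27.8,0,0,0,0.0385],[7.6,27.8,0,0,0,0.0385],[7.6,27.8,0,0,0,0.0385],[7.6,27.8,0,0,0,0.0385],[7.6,27.8,0,0,0,0.0385],[7.6,27.8,0,0,0,0.0385],[7.6,27.8,0,0,0,0.0385],[7.6,27.8,0,0,0,0.0385]])

```text
time: 30.95
tool_pos: [0.4823, 0.0954, 0.175]
ee_rot: [-3.141, -0.005, -3.098]
wrist_force: [0.7, -0.2, 0.0]
width: 0.0136
finger_force: 30.0
```

>>> send_rows(rows=[[0,0,-15,0,0,0],[0,0,-25,0,0,0],[0,0,-25,0,0,0],[0,0,-15,0,0,0],[0,0,0,0,0,0],[0,0,0,0,0,0],[0,0,0,0,0,0]])

```text
time: 31.53
tool_pos: [0.4836, 0.094, 0.0978]
ee_rot: [3.142, -0.0, -3.1]
wrist_force: [0.3, 0.4, -0.9]
width: 0.0138
finger_force: 30.0
```

On target for bay 1, so I'll lower it, release and return for the last one.

>>> send_rows(rows=[[0.5,0,-8,0,0,0],[0,0,-8,0,0,0],[0,0,-7,0,0,0],[0,0,-4,0,0,0],[0,0,-3,0,0,0],[0,0,0,0,0,0],[0,0,0,0,0,0]])

```text
time: 32.12
tool_pos: [0.4842, 0.0941, 0.0679]
ee_rot: [3.141, 0.0, -3.1]
wrist_force: [0.9, 0.4, 0.9]
width: 0.0136
finger_force: 30.0
```

>>> send_rows(rows=[[0,0,0,0,0,0],[0,0,0,0,0,0],[0,0,0,0,0,0],[0,0,0,0,0,0],[0,0,15,0,0,0],[0,0,35,0,0,0],[0,0,35,0,0,0],[0,0,35,0,0,0]], grip=40)

```text
time: 32.78
tool_pos: [0.4836, 0.094, 0.1887]
ee_rot: [3.142, -0.001, -3.1]
wrist_force: [0.7, 0.5, 0.6]
width: 0.0399
finger_force: 0.0
```

>>> send_rows(rows=[[2,-34,2,0,0,0],[2,-34,2,0,0,0],[2,-34,2,0,0,0],[2,-34,2,0,0,0],[2,-34,2,0,0,0],[2,-34,2,0,0,0],[2,-34,2,0,0,0],[2,-34,2,0,0,0]])

```text
time: 33.45
tool_pos: [0.5, -0.1796, 0.204]
ee_rot: [3.142, 0.0, -3.1]
wrist_force: [0.6, 0.2, 0.2]
width: 0.0401
finger_force: 0.0
```

>>> send_rows(rows=[[0,-15,0,0,0,0],[0,0,0,0,0,0],[0,0,0,0,0,0],[0,0,0,0,0,0]])

```text
time: 33.78
tool_pos: [0.5001, -0.1922, 0.2037]
ee_rot: [3.141, -0.0, -3.1]
wrist_force: [-0.0, 0.5, -0.4]
width: 0.0399
finger_force: 0.0
```

```bash
python3 look.py w12.png
```

```text
[ 0.50009048 -0.19215854  0.20369528] [ 3.14064523e+00 -2.07384873e-04 -3.09953688e+00] j6 -2.085950581825793
[251. 111.] [ 421.7 -197.9] 42.0 41.0 -1.522
green ((592.9450073242188, -208.6367950439453), (66.98568725585938, 43.03620147705078), 2.479922294616699)
```

>>> send_rows(rows=[[-21,-2,-20,0,0,0.022],[-21,-2,-20,0,0,0.022],[-21,-2,-20,0,0,0.022],[-20,-1,-20,0,0,0],[0,0,-10,0,0,0],[0,0,0,0,0,0],[0,0,0,0,0,0]])

```text
time: 34.42
tool_pos: [0.418, -0.1993, 0.1143]
ee_rot: [-3.142, 0.001, -3.033]
wrist_force: [-0.2, -0.3, 0.8]
width: 0.0398
finger_force: 0.0
```

```bash
python3 look.py w13.png
```

```text
[ 0.41799453 -0.1992918   0.11427384] [-3.14154001e+00  9.78195805e-04 -3.03273671e+00] j6 -2.24756149676092
[255. 201.] [ 417.8 -199.1] 54.3 43.6 0.127
green ((590.90283203125, -207.4271240234375), (51.44862365722656, 42.18646240234375), 2.8128325939178467)
```

>>> send_rows(rows=[[-0.7,0,-20,0,0,0.01],[0,0,-20,0,0,0],[0,0,-8,0,0,0],[0,0,-3,0,0,0],[0,0,0,0,0,0],[0,0,0,0,0,0]])

```text
time: 34.97
tool_pos: [0.4176, -0.2004, 0.0641]
ee_rot: [-3.14, 0.002, -3.024]
wrist_force: [-0.6, -0.2, -0.4]
width: 0.0398
finger_force: 0.0
```

>>> send_rows(rows=[[0,0,0,0,0,0],[0,0,0,0,0,0],[0,0,0,0,0,0],[0,0,0,0,0,0],[0,0,0,0,0,0],[0,0,0,0,0,0]], grip=6)

```text
time: 35.47
tool_pos: [0.4164, -0.2, 0.063]
ee_rot: [3.142, 0.0, -3.024]
wrist_force: [-1.1, 0.3, 0.2]
width: 0.014
finger_force: 30.0
```

>>> send_rows(rows=[[0,0,10,0,0,0],[0,0,25,0,0,0],[0,0,30,0,0,0],[0,0,35,0,0,0],[0,0,15,0,0,0],[0,0,0,0,0,0],[0,0,0,0,0,0]])

```text
time: 36.05
tool_pos: [0.4167, -0.2002, 0.1788]
ee_rot: [-3.14, 0.002, -3.024]
wrist_force: [-1.3, -0.4, -1.3]
width: 0.014
finger_force: 30.0
```

>>> send_rows(rows=[[5.9,32.2,0,0,0,-0.0068],[5.9,32.2,0,0,0,-0.0068],[5.9,32.2,0,0,0,-0.0068],[5.9,32.2,0,0,0,-0.0068],[5.9,32.2,0,0,0,-0.0068],[5.9,32.2,0,0,0,-0.0068],[5.9,32.2,0,0,0,-0.0068],[5.9,32.2,0,0,0,-0.0068]])

```text
time: 36.72
tool_pos: [0.4621, 0.0592, 0.1751]
ee_rot: [3.141, -0.005, -3.079]
wrist_force: [0.7, 0.0, -0.9]
width: 0.0139
finger_force: 30.0
```

>>> send_rows(rows=[[5.9,32.2,0,0,0,-0.0068],[5.9,32.2,0,0,0,-0.0068],[5.9,32.2,0,0,0,-0.0068],[0,0,-15,0,0,0],[0,0,-20,0,0,0],[0,0,0,0,0,0],[0,0,0,0,0,0],[0,0,0,0,0,0]])

```text
time: 37.38
tool_pos: [0.4809, 0.1539, 0.1422]
ee_rot: [-3.141, -0.002, -3.099]
wrist_force: [0.0, -0.3, -0.2]
width: 0.0134
finger_force: 30.0
```

>>> send_rows(rows=[[0,0,-20,0,0,0],[0,0,-16,0,0,0],[0,0,-8,0,0,0],[0,0,0,0,0,0],[0,0,0,0,0,0],[0,0,0,0,0,0]])

```text
time: 37.88
tool_pos: [0.4823, 0.1542, 0.1003]
ee_rot: [3.141, 0.002, -3.099]
wrist_force: [0.0, 0.2, -1.8]
width: 0.0137
finger_force: 30.0
```

>>> send_rows(rows=[[-0.7,0,-10,0,0,0],[0,0,-8,0,0,0],[0,0,-7,0,0,0],[0,0,-4,0,0,0],[0,0,-3,0,0,0],[0,0,0,0,0,0],[0,0,0,0,0,0]])

```text
time: 38.47
tool_pos: [0.48, 0.1541, 0.0679]
ee_rot: [-3.141, -0.002, -3.099]
wrist_force: [-3.8, -0.9, 6.8]
width: 0.0137
finger_force: 30.0
```

>>> send_rows(rows=[[0,0,0,0,0,0],[0,0,0,0,0,0],[0,0,0,0,0,0],[0,0,0,0,0,0],[0,0,15,0,0,0],[0,0,35,0,0,0],[0,0,35,0,0,0],[0,0,35,0,0,0]], grip=40)

```text
time: 39.13
tool_pos: [0.4801, 0.1541, 0.1874]
ee_rot: [-3.141, -0.002, -3.099]
wrist_force: [0.8, 0.0, 0.6]
width: 0.0402
finger_force: 0.0
```

>>> send_rows(rows=[[25,0,10,0,0,0],[30,0,10,0,0,0],[30,0,10,0,0,0],[30,0,10,0,0,0],[0,0,0,0,0,0],[0,0,0,0,0,0],[0,0,0,0,0,0]])

```text
time: 39.72
tool_pos: [0.595, 0.1542, 0.2259]
ee_rot: [3.142, -0.002, -3.099]
wrist_force: [-1.2, -0.5, 0.1]
width: 0.0398
finger_force: 0.0
```

```bash
python3 look.py w14.png; python3 - <<'E'
import cv2
im=cv2.imread("pics/w14.png"); cv2.imwrite("pics/w14b.png",cv2.resize(im[0:230],None,fx=1.56,fy=1.56,interpolation=cv2.INTER_CUBIC))
E
```

```text
[0.59497919 0.15424965 0.22587538] [ 3.14159222e+00 -2.14526759e-03 -3.09875154e+00] j6 -1.4522887664795834
green ((590.6837768554688, -212.20449829101562), (49.78889846801758, 86.12083435058594), 2.6000049114227295)
```

View pics/w14b.png

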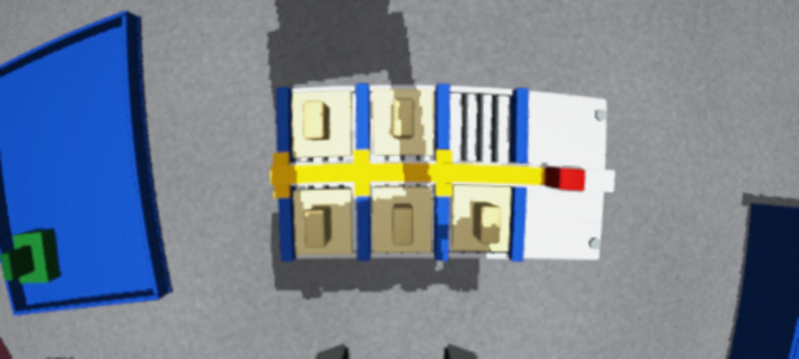

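All five creams are seated, the bay at the upper right is empty and the tabs stand over the dividers. The green piece is in the tray. Now I'll lock, with the knob at about (0.5136, 0.2705).

>>> send_rows(rows=[[-20,29,-15,0,0,0],[-20,29,-15,0,0,0],[-20,29,-15,0,0,0],[-21,29,-15,0,0,0],[0,0,-20,0,0,0],[0,0,0,0,0,0],[0,0,0,0,0,0],[0,0,0,0,0,0]], grip=40)

```text
time: 40.43
tool_pos: [0.5149, 0.2698, 0.1481]
ee_rot: [3.141, 0.002, -3.099]
wrist_force: [0.5, -0.1, -0.8]
width: 0.04
finger_force: 0.0
```

>>> send_rows(rows=[[-1,0.7,-20,0,0,0],[0,0,-20,0,0,0],[0,0,-20,0,0,0],[0,0,-5,0,0,0],[0,0,0,0,0,0],[0,0,0,0,0,0]])

```text
time: 40.93
tool_pos: [0.5148, 0.2706, 0.0833]
ee_rot: [3.141, 0.002, -3.1]
wrist_force: [0.0, -0.4, 0.2]
width: 0.04
finger_force: 0.0
```

>>> send_rows(rows=[[0,0,0,0,0,0],[0,0,0,0,0,0],[0,0,0,0,0,0],[0,0,0,0,0,0],[0,0,0,0,0,0]], grip=10)

```text
time: 41.35
tool_pos: [0.5144, 0.2711, 0.0831]
ee_rot: [3.141, 0.002, -3.099]
wrist_force: [0.3, -0.7, 2.8]
width: 0.0196
finger_force: 30.0
```

>>> send_rows(rows=[[-0.2,5,0,0,0,0],[-0.2,5,0,0,0,0],[-0.2,5,0,0,0,0],[-0.2,5,0,0,0,0],[-0.2,5,0,0,0,0],[-0.2,4,0,0,0,0],[0,0,0,0,0,0],[0,0,0,0,0,0]])

```text
time: 42.02
tool_pos: [0.5131, 0.3008, 0.0831]
ee_rot: [3.141, 0.002, -3.098]
wrist_force: [0.6, -1.8, 5.4]
width: 0.0198
finger_force: 30.0
```

>>> send_rows(rows=[[0,1,0,0,0,0],[0,1,0,0,0,0],[0,1,0,0,0,0],[0,0,0,0,0,0],[0,0,0,0,0,0]])

```text
time: 42.43
tool_pos: [0.5131, 0.301, 0.083]
ee_rot: [-3.137, 0.001, -3.099]
wrist_force: [-0.5, -8.2, 7.8]
width: 0.0193
finger_force: 30.0
```

The locked stop is reached: about 30 mm of travel, then the force rose. I'll release, back off and check.

>>> send_rows(rows=[[0,0,0,0,0,0],[0,0,0,0,0,0],[0,0,0,0,0,0],[0,0,0,0,0,0],[0,0,15,0,0,0],[0,0,35,0,0,0],[0,0,35,0,0,0],[0,0,35,0,0,0]], grip=44)

```text
time: 43.1
tool_pos: [0.5116, 0.3032, 0.202]
ee_rot: [-3.141, -0.002, -3.098]
wrist_force: [-0.2, 1.0, 0.3]
width: 0.0443
finger_force: 0.0
```

>>> send_rows(rows=[[20,-35,5,0,0,0],[20,-35,5,0,0,0],[20,-35,5,0,0,0],[20,-35,5,0,0,0],[0,0,0,0,0,0],[0,0,0,0,0,0],[0,0,0,0,0,0]])

```text
time: 43.68
tool_pos: [0.5921, 0.1635, 0.2212]
ee_rot: [3.141, -0.001, -3.099]
wrist_force: [0.2, -0.0, -0.5]
width: 0.0439
finger_force: 0.0
```

```bash
python3 look.py w15.png; python3 - <<'E'
from h import *
m=optics.camera_model("wrist"); im=cv2.imread("pics/w15.png")[:,:,::-1].copy()
cs=blobs(mask(im,"red"),60)
o=np.array([.518,.1555])
for b in cs:
    k=cv2.moments(b); u=(k["m10"]/k["m00"],k["m01"]/k["m00"]); P=cast(m,u,.07,True)[0][:2]-o
    print("red",np.round(u),cv2.contourArea(b),"carrier y mm",1000*(-.0422*P[0]+P[1]))
cv2.imwrite("pics/w15b.png",cv2.resize(im[0:230,:,::-1],None,fx=1.56,fy=1.56,interpolation=cv2.INTER_CUBIC))
E
```

```text
[0.59213558 0.16346068 0.22119075] [ 3.14063020e+00 -1.32937492e-03 -3.09885351e+00] j6 -1.4369314809819613
green ((590.9114990234375, -207.8450927734375), (48.89120864868164, 80.10832977294922), 4.192634582519531)
red [384. 118.] 216.5 carrier y mm 146.68908752652297
```

View pics/w15b.png

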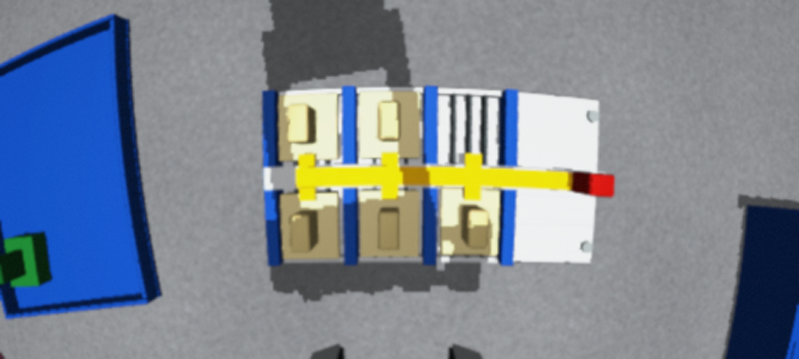

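The tabs cover the patterns in their bays, the knob is at about 145 mm (locked), the green piece stands in the tray and the arm is clear. Handing in.

```bash
python3 -c "
from bench import ticket
print(ticket.close_job())"
```

```text
the job is handed in; nothing more can be done
None
```

All five cream patterns are seated in the carrier (bays 1, 2, 4, 5 and 6), the one green trial piece stands in the tray, the lock knob is at its locked stop, and the job is handed in at about 44 s; no verdict came back.

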